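Shut and lock the access panel of a parts feeder

TASK

The access panel on top of the parts hopper's feeder housing has been left ajar: push it fully shut with the fingertips, then set a fingertip in the slot of its quarter-turn fastener and turn it clockwise (seen from above) all the way to its stop, so that the panel is locked, and take the hand away. Nothing is to be gripped or lifted: do not swing the panel further open, and leave the loose parts on and around the housing undisturbed.

Things in the scene. Friction and masses are not known exactly. Their poses are not given: they have to be found in the camera images.
- housing: fixed sheet-metal feeder housing, 300 (x) x 560 (y) x 110 mm tall, on the cart top; origin at the centre of its underside, z up. The access panel lies on the -y part of its deck (110 mm up). On the +y part (x 0, y +185 mm) stands the aluminium funnel hopper, 190 mm across its rim, rim 303 mm above the cart top. Small bins 50 mm tall stand along its +x side
- panel_hinge (a point): middle of the panel's hinge line, fixed to the housing (same axes), at housing x +110, y -60 mm, 114 mm above the cart top; the hinge line runs along its y axis, and the shut panel extends from it towards -x
- access_panel (a joint): opening angle of the panel, rad: 0 = shut, level, on a hard stop; grows as the free (-x) edge rises, 1.1 at most. Flat aluminium plate 238 mm (hinge line to free edge) x 250 mm (y) x 4 mm, mid-thickness on the hinge line. A stiff hinge: the panel stays where it is left; a few newtons pressed down near the free edge moves it
- panel_edge (a point): middle of the free edge on the panel's upper face; moves with the panel; axes: x points to the hinge, y along the edge, z out of the upper face. To either side of the fastener (40 mm or more from the panel's middle line) the upper face is bare plate
- cam_fastener (a joint): angle of the fastener, rad: 0 = open (slot parallel to the panel's free edge), grows clockwise seen from above, 1.571 = locked, at its stop (slot points at the free edge). Starts at 0 to 0.3, turns stiffly (0.12 N m), stays where left. Below it a cam tongue goes under the deck's front edge as it locks; turned past 0.9 with the panel up, the tongue lands on the deck
- fastener_slot (a point): fastener axis at the top of its head, turns with it; z out of the panel. Black round head 80 mm across, 15.5 mm proud of the panel, axis 180 mm from the hinge line on the panel's middle line. The slot runs along this point's y axis, through the axis: 68 mm long, 30 mm wide, 11 mm deep, closed ends, floor 4.5 mm above the panel; shut fingertips fit in it with play, so push its side near one end, round the axis
- bobbin: cream porcelain insulator bobbin, 42 mm across and 54 mm tall, standing loose on the housing's deck beside the panel (on the -y side in the housing's axes); origin at the centre of its underside. A bystander
- busbar: copper busbar offcut 90 x 30 x 6 mm with two holes, lying loose on the deck beside the panel; origin at the centre of its underside. A bystander
- clamp_jaw: dull nickel current clamp jaw 60 x 24 x 30 mm, loose on the cart top on the housing's -y side; origin at the centre of its underside. A bystander
- terminal_cover: blue nylon terminal cover, a hood 74 x 34 x 30 mm, loose on the cart top on the housing's -y side; origin at the centre of its underside. A bystander

How it is judged (in metres and radians):
On the way, in this order (a step that is already met when the one before it is completed fails the run):
1. the panel is pushed shut with the fastener still open (value of joint access_panel below 0.02 rad and value of joint cam_fastener below 0.6 rad), for 0.2 s.
2. the fastener is being turned with the fingertips at its slot, the panel shut (value of joint access_panel below 0.03 rad and value of joint cam_fastener above 0.8 rad and distance between the grasp point and fastener_slot below 0.07 m), for 0.05 s.
At the end, for the whole second after the job is handed in: the panel is shut (within 0.02 rad), the fastener is turned past 1.45 rad of its 1.571 rad quarter turn and at rest, each loose part within 20 mm of where it was, and the hand is clear (value of joint access_panel below 0.02 rad and value of joint cam_fastener above 1.45 rad and velocity of joint cam_fastener below 0.05 rad/s and distance of each of bobbin, busbar, clamp_jaw, terminal_cover from where it was at the start of the episode below 0.02 m); the robot touches nothing.
It fails at once if the panel is lifted further open (value of joint access_panel above 0.85 rad).
It fails at once if the bobbin is moved or lifted (distance of bobbin from where it was at the start of the episode above 0.02 m).
It fails at once if the busbar is moved or lifted (distance of busbar from where it was at the start of the episode above 0.02 m).
It fails at once if the clamp jaw is moved or lifted (distance of clamp_jaw from where it was at the start of the episode above 0.02 m).
It fails at once if the terminal cover is moved or lifted (distance of terminal_cover from where it was at the start of the episode above 0.02 m).
It also fails if it takes over 54 s, if anything falls off the work surface, if the arm or the gripper's body presses on something with over 40 N, if the wrist force passes 120 N, or if a joint passes its speed limit or range.

ROBOT

A 6-joint arm with a two-finger parallel gripper is mounted at the origin on the work surface. World frame = base frame: x ahead of the robot, y to its left, z up, the work surface at z = 0. Lengths are in m, angles in degrees, forces in N, time in s.
With the tool pointing down it reaches from about 0.35 to 0.8 m from the base axis. Payload 7.3 kg.
Tool frame: the origin (TCP) lies at the very end of the fingers, on their centre line; the grasp point (between the pads) lies 19 mm behind it; z points along the fingers, y is the direction in which the jaws open and shut (so a half turn about z gives the same grasp; the last joint's range is limited). The gripper opens to 85 mm and grips with 20 to 120 N. Pads are 22 mm wide; open, the fingers measure 114 mm over their backs; the gripper's body (76 mm by 85 mm) begins 54 mm behind the grasp point. The pads swing forward as they close: fully open they stand 13 mm farther back than shut.
Start: joints at [-8.365, 19.595, 87.324, -0, 73.075, -8.365], TCP at [0.525, 0, 0.231] pointing down, gripper open.
Joint ranges: [-145.02, 145.02], [-44.19, 115.74], [2.07, 154.8], [-57.11, 237.11], [16.16, 152.29], [-177.93, 177.93]. Speed limits (degrees/s): [147.25, 147.25, 180, 180, 180, 180].

INTERFACE

Orientations are given as [roll, pitch, yaw] about the fixed x, y, z axes, in that order (R = Rz(yaw) Ry(pitch) Rx(roll)).
In Python, from cell import sense, grab_frame, get_calibration, finish_job, find_in gives the robot as it stands.
- The arm moves only by the tool jog_arm, never from a script. Its argument "commands" is a list of rows, each an object with "gripper": the opening, from -1 (shut) to 1 (fully open); "linear": the shift along the world's x, y, z in mm, a list of three; "yaw": the turn about the world's z in rad. A call has 1 to 5 rows; each row shifts and turns the commanded pose from where the row before left it; what a row does not reach is not made up. A row lasts 1/8 s, in which the tool goes at most 62.5 mm and 10.7 degrees, less where a joint would pass 70% of its speed; a pose out of reach is approached as far as the arm can. A call with a gripper value outside its range is refused whole. The fingers move at their own pace and stop on an object; "newtons" is the grip in N (left out, the last holds). Time passes only in rows, so rows that do not move let the fingers close. It gives the time, the measured TCP pose, the force and the opening at its end, in the units of the state.
- sense(): the state, without advancing time (a new reading comes with each control period).
- grab_frame(name): name is "scene" or "side" or "wrist"; returns the picture (384x512x3 uint8, red, green, blue); there is no depth.
- get_calibration(name): a dict with "camera_matrix" (3x3 intrinsics, pixels), "world_from_camera" (4x4, takes a point from camera to world coordinates). Camera axes: x right, y up, looking along -z (the intrinsics and any distortion apply to the point x, -y, -z); pixel columns grow to the right and rows downward; lengths in m; the calibration is good to about 2 mm. A picture is of the moment at which its call begins: read the wrist's pose just before it. get_calibration takes no time and is no camera call; for the wrist camera it gives the pose at the moment of the call.
- finish_job(): hands the job in, once; it reports no verdict.
Trained networks look in the newest picture that a camera, given by its name, has taken for a name from the list of things; names that differ only in an ending like _2 or _b are one class to them, and where a whole thing is asked for, a point or a joint stands for the part that bears it (a point fixed in the world has none). Each returns a list of dicts, best first, with "p" (0 to 1); they miss things now and then, are a little off and sometimes report something else, mostly with a low value. They report only what shows in the picture. A call takes as long as a camera call.
- find_in(thing, camera): "bbox" ([left, top, right, bottom] in pixels, round what is visible of it).
The state is a dict: "time_s": time; "q": joint angles; "joint_velocities": joint speeds; "tau": joint torques, N m; "tcp_pos": TCP position; "eef_rot": TCP orientation; "ft_force": force on the tool from outside, world axes, zero at the start; "moment": the same for the moment, N m; "opening": finger opening in m.
Only numpy, scipy, OpenCV 4.12 (cv2) and the standard library are available. Lean on these libraries where they do the work, as an engineer would, in place of code of your own. Each camera call takes 0.05 s, during which the arm holds its last target.

## Working session

There is one attempt and no reset: what is moved stays moved. The work goes in short steps, Python scripts to look and compute and a tool call to move; the robot and the scene stay as the last step left them, time stands still between calls to the robot, and variables do not carry over. Pictures are saved under pics/ and viewed, and the job is handed in when it is done.

Besides the shell and the picture viewer there is one more tool, called after "Request:" by a JSON object that holds its "api" and its "payload". jog_arm: Moves the arm, as the interface text tells. Its arguments: {"type":"object","properties":{"commands":{"type":"array","items":{"type":"object","properties":{"gripper":{"type":"number"},"linear":{"type":"array","items":{"type":"number"}},"yaw":{"type":"number"}}}},"newtons":{"type":"number"}},"required":["commands"]}

```bash
mkdir -p pics; ls
python3 - <<'E'
from cell import *
import cv2,numpy as np
print(sense())
for c in ["scene","side","wrist"]:
    im=grab_frame(c); cv2.imwrite(f"pics/{c}0.png",im[:,:,::-1])
    k=get_calibration(c); print(c,np.round(k["camera_matrix"],1).tolist(),np.round(k["world_from_camera"],4).tolist(),[x for x in k if x not in("camera_matrix","world_from_camera")])
    for t in ["housing","access_panel","fastener_slot","bobbin","busbar","clamp_jaw","terminal_cover"]:
        print(t,[(np.round(d["bbox"]).tolist(),round(d["p"],2)) for d in find_in(t,c)[:2]])
E
```

```text
pics
{'time_s': 0.0, 'q': array([-8.36474194e+00,  1.96384415e+01,  8.73815541e+01,  1.26957850e-05,
        7.30745366e+01, -8.36484337e+00]), 'joint_velocities': array([-0.02776014,  0.04536728,  0.02781386,  0.0329592 ,  0.02247554,
        0.01221883]), 'tau': array([ 5.72253757e-04, -4.33677435e+01, -2.46005630e+01, -7.37992127e-05,
        7.83137977e-03, -1.18290802e-05]), 'tcp_pos': array([5.24565417e-01, 9.02750190e-05, 2.30581470e-01]), 'eef_rot': array([-1.79906475e+02, -1.37641658e-02,  9.00000865e+01]), 'ft_force': array([0.48492828, 0.35807   , 1.50466758]), 'moment': array([-0.04744264,  0.02970035,  0.02987647]), 'opening': 0.08545299315859575}
scene [[418.2, 0.0, 258.3], [0.0, 418.2, 190.5], [0.0, 0.0, 1.0]] [[-0.8758, -0.3857, 0.2903, 0.8813], [0.4825, -0.7155, 0.5052, 0.3872], [0.0128, 0.5825, 0.8127, 0.9868], [0.0, 0.0, 0.0, 1.0]] []
housing [([192.0, 184.0, 457.0, 384.0], 0.79)]
access_panel [([230.0, 190.0, 383.0, 342.0], 0.8), ([190.0, 183.0, 456.0, 384.0], 0.49)]
fastener_slot [([304.0, 221.0, 342.0, 258.0], 0.7)]
bobbin []
busbar [([217.0, 214.0, 251.0, 239.0
[... 455 characters left out ...]
4)]
bobbin [([206.0, 186.0, 230.0, 215.0], 0.75)]
busbar [([262.0, 161.0, 297.0, 190.0], 0.76), ([178.0, 119.0, 205.0, 141.0], 0.41)]
clamp_jaw []
terminal_cover [([281.0, 340.0, 327.0, 374.0], 0.8)]
wrist [[324.1, 0.0, 254.4], [0.0, 324.1, 192.8], [0.0, 0.0, 1.0]] [[1.0, 0.0002, -0.0001, 0.5253], [-0.0002, 0.9512, 0.3085, 0.078], [0.0002, -0.3085, 0.9512, 0.3734], [0.0, 0.0, 0.0, 1.0]] []
housing [([134.0, 0.0, 512.0, 332.0], 0.72)]
access_panel [([159.0, 0.0, 507.0, 323.0], 0.67)]
fastener_slot [([210.0, 14.0, 355.0, 176.0], 0.81)]
bobbin [([217.0, 305.0, 262.0, 343.0], 0.96), ([398.0, 259.0, 471.0, 302.0], 0.62)]
busbar [([399.0, 260.0, 472.0, 303.0], 0.81)]
clamp_jaw []
terminal_cover []
```

View pics/scene0.png

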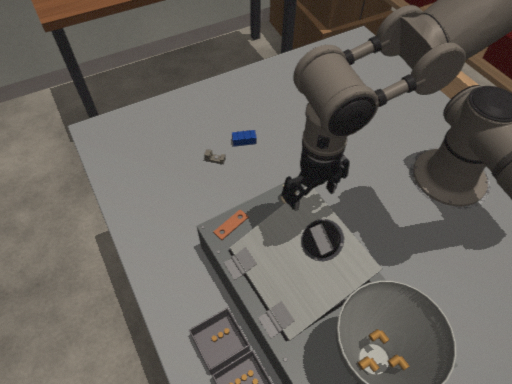

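View pics/side0.png

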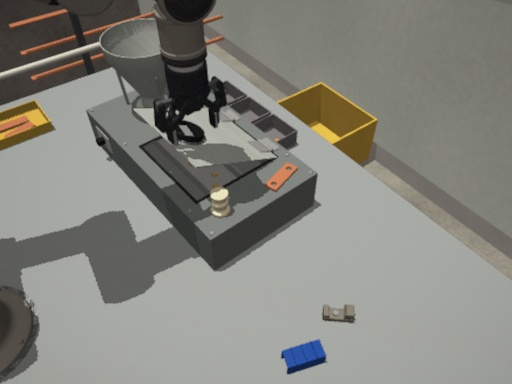

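View pics/wrist0.png

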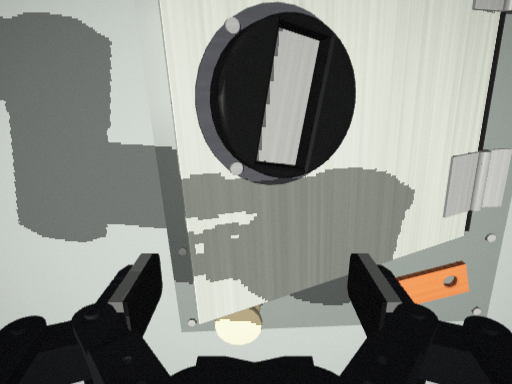

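The wrist picture shows the head at about (275,93), with its slot nearly upright, and the free edge at column ~170. It also shows the bobbin at (238,322), the busbar at (435,283), and deck screws at (192,322), (477,311) and (490,238). The side and scene views show the panel ajar by a moderate angle. I'll zoom in to get the corners.

Run:
```python
import cv2
im=cv2.imread("pics/side0.png")[80:280,80:330]; cv2.imwrite("pics/side0z.png",cv2.resize(im,None,fx=3,fy=3,interpolation=cv2.INTER_CUBIC))
im=cv2.imread("pics/scene0.png")[180:360,185:400]; cv2.imwrite("pics/scene0z.png",cv2.resize(im,None,fx=3.3,fy=3.3,interpolation=cv2.INTER_CUBIC))
```

```text
(no output)
```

View pics/side0z.png

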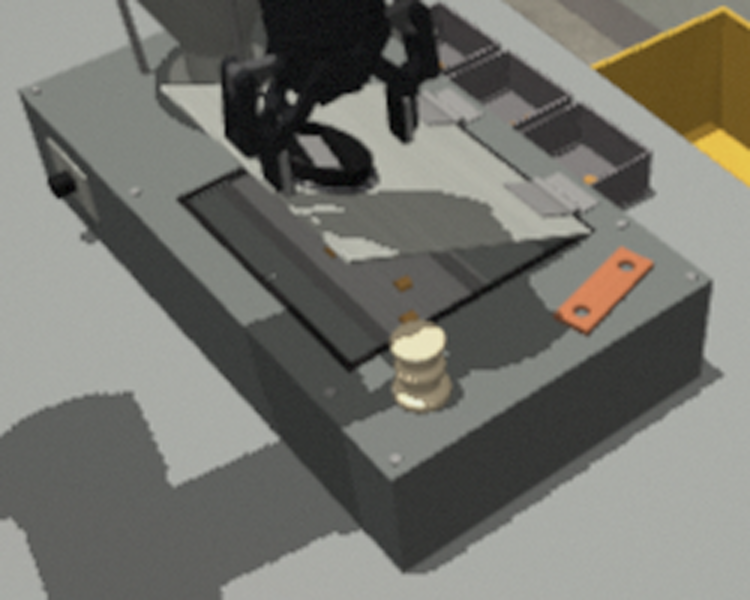

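View pics/scene0z.png

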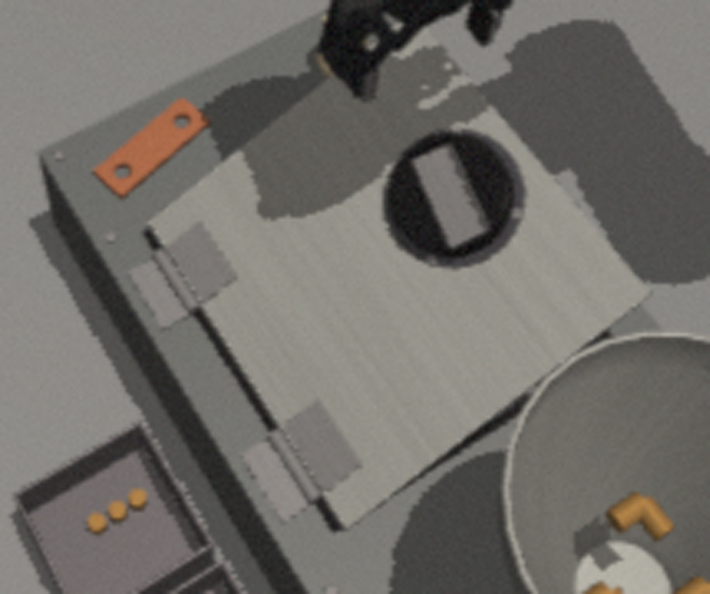

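```bash
cat > h.py <<'E'
import numpy as np
from cell import get_calibration
def proj(c,P,K=None):
    k=K or get_calibration(c); M=np.linalg.inv(k["world_from_camera"]); p=M[:3,:3]@P+M[:3,3]
    v=k["camera_matrix"]@np.array([p[0],-p[1],-p[2]]); return v[:2]/v[2]
def H(p,s):
    x,y,w=s[:3]; c,n=np.cos(w),np.sin(w); return np.array([x+c*p[0]-n*p[1],y+n*p[0]+c*p[1],p[2]])
def panel(d,y,n,s):
    a=s[3]; return H([.11-d*np.cos(a)+n*np.sin(a),-.06+y,.114+d*np.sin(a)+n*np.cos(a)],s)
E
python3 - <<'E'
from h import *
from scipy.optimize import least_squares
obs=[("side",lambda s:H([-.15,-.28,.11],s),(214,239.3)),("side",lambda s:H([.15,-.28,.11],s),(317,173.7)),
("side",lambda s:H([-.15,.28,.11],s),(86.7,111)),("side",lambda s:H([-.15,-.28,0],s),(215,270.3)),
("side",lambda s:panel(.238,-.125,.002,s),(195,167.3)),("side",lambda s:panel(.238,.125,.002,s),(134,108.7)),
("side",lambda s:panel(0,-.125,.002,s),(277.3,157.3)),("scene",lambda s:H([.15,-.28,.11],s),(197.1,226.4)),
("scene",lambda s:panel(0,-.125,.002,s),(229.8,249.1)),("scene",lambda s:panel(0,.125,.002,s),(288.9,340.6)),
("scene",lambda s:panel(.238,.125,.002,s),(382.6,268.8)),("scene",lambda s:panel(.18,0,.0175,s),(322.6,240.3)),
("wrist",lambda s:panel(.238,-.125,.002,s),(200,323)),("wrist",lambda s:panel(.18,0,.0175,s),(281,93))]
Ks={c:get_calibration(c) for c in("side","scene","wrist")}
f=lambda s:np.concatenate([proj(c,g(s),Ks[c])-o for c,g,o in obs])
r=least_squares(f,[.55,.2,0,.3],loss="soft_l1",f_scale=2)
s=r.x; print(s); print(np.round(f(s).reshape(-1,2),1)); np.save("s.npy",s)
print("slot",panel(.18,0,.0175,s),"edge -y/mid/+y",[panel(.238,v,.002,s).round(3) for v in(-.125,0,.125)])
s0=s.copy();s0[3]=0
print("shut slot",panel(.18,0,.0175,s0),"edge",[panel(.238,v,.002,s0).round(3) for v in(-.125,0,.125)],"hinge",panel(0,0,.002,s0))
# slot direction wrist: image long axis ends
for a in np.arange(-.1,.4,.1):
    pass
# bobbin: top centre from side
def ray(c,px,z):
    k=Ks[c];T=k["world_from_camera"];d=np.linalg.inv(k["camera_matrix"])@[px[0],px[1],1];d=T[:3,:3]@[d[0],-d[1],-d[2]];return T[:3,3]+d*(z-T[2,3])/d[2]
print("bobbin",ray("side",(219.5,193.5),.164),ray("wrist",(239.5,324),.164))
print("busbar",ray("side",(281.7,176.7),.116),ray("scene",(230.8,224.4),.116))
# funnel rim +y
print("funnel",H([0,.185,.303],s))
E
```

```text
[0.58684259 0.13605465 0.06034495 0.41672123]
[[-3.2 -0.4]
 [-0.2 -2.7]
 [-3.1 -1.2]
 [-0.3 -0.3]
 [ 0.8 -0.5]
 [-2.3  0.1]
 [-1.  -1.9]
 [-1.2  0.5]
 [-0.3 -1.2]
 [ 2.   0.1]
 [ 0.3 -0.5]
 [-1.3 -2.3]
 [-2.2 -2.1]
 [ 8.5  4.4]]
slot [0.54303518 0.07329847 0.20285997] edge -y/mid/+y [array([ 0.491, -0.055,  0.212]), array([0.484, 0.07 , 0.212]), array([0.476, 0.194, 0.212])]
shut slot [0.52058851 0.07194228 0.1315    ] edge [array([ 0.47 , -0.056,  0.116]), array([0.463, 0.068, 0.116]), array([0.455, 0.193, 0.116])] hinge [0.70026087 0.08279778 0.116     ]
bobbin [ 0.51112164 -0.10397743  0.164     ] [ 0.51364422 -0.09768387  0.164     ]
busbar [ 0.67365178 -0.10509786  0.116     ] [ 0.67745041 -0.0972614   0.116     ]
funnel [0.57568555 0.32071792 0.303     ]
```

The fit gives a panel angle of about 0.42 rad and a housing at (0.587, 0.136) with yaw +3.5°. Residuals are mostly within 3 px; the rough head-centre guess is the exception. First I'll shut the fingers and yaw the hand +90° above the bare plate, on the -y side of the head.

Request:
{"api": "jog_arm", "payload": {"commands": [{"gripper": -1,"linear": [-6,-1,5],"yaw": 0.18},{"gripper": -1,"linear": [-6,-1,0],"yaw": 0.18},{"gripper": -1,"linear": [-6,-1,0],"yaw": 0.18},{"gripper": -1,"linear": [-6,-1,0],"yaw": 0.18},{"gripper": -1,"linear": [-4,-1,0],"yaw": 0.18}], "newtons": 40}}

```text
time_s: 1.82
tcp_pos: [0.4968, -0.005, 0.2364]
eef_rot: [180.0, 0.0, 141.9]
ft_force: [0.2, 1.1, -0.1]
opening: 0.0002
```

Request:
{"api": "jog_arm", "payload": {"commands": [{"gripper": -1,"linear": [0,0,0],"yaw": 0.18},{"gripper": -1,"linear": [0,0,0],"yaw": 0.18},{"gripper": -1,"linear": [0,0,0],"yaw": 0.18},{"gripper": -1,"linear": [0,0,0],"yaw": 0.18},{"gripper": -1,"linear": [0,0,0],"yaw": 0}]}}

```text
time_s: 2.45
tcp_pos: [0.497, -0.005, 0.2364]
eef_rot: [180.0, 0.0, -177.3]
ft_force: [0.4, 0.2, -0.6]
opening: -0.0002
```

Run:
```python
from cell import *
import cv2
s=sense();print(s["eef_rot"],s["tcp_pos"],s["q"].round(1))
for c in["side","wrist"]: cv2.imwrite(f"pics/{c}1.png",grab_frame(c)[:,:,::-1])
```

```text
[ 1.79994759e+02  7.24721246e-03 -1.77275696e+02] [ 0.49702851 -0.00499069  0.23636144] [  -9.4   16.4   91.1    0.    72.5 -102.1]
```

View pics/wrist1.png

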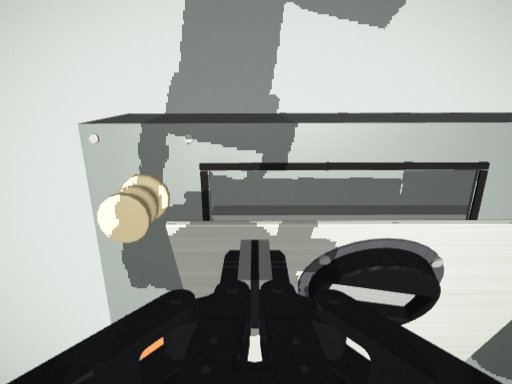

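View pics/side1.png

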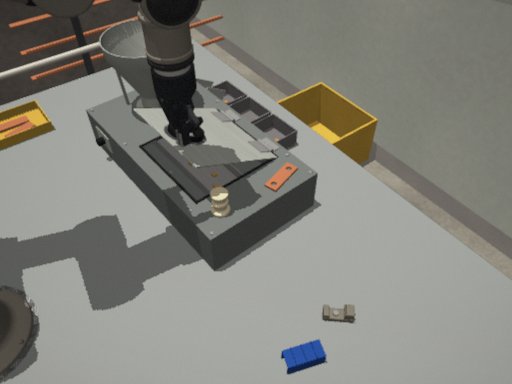

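The shut fingertips at (255,240) in the wrist picture are over bare plate. They sit just inside the free edge (row 222) and left of the head. The bobbin at (130,215) is well clear, so I'm pressing down.

Request:
{"api": "jog_arm", "payload": {"commands": [{"gripper": -1,"linear": [0,0,-16],"yaw": 0},{"gripper": -1,"linear": [0,0,-12],"yaw": 0},{"gripper": -1,"linear": [-1,0,-10],"yaw": 0},{"gripper": -1,"linear": [-3,0,-10],"yaw": 0},{"gripper": -1,"linear": [-2,0,-10],"yaw": 0}]}}

```text
time_s: 3.18
tcp_pos: [0.4908, -0.005, 0.1778]
eef_rot: [180.0, 0.0, -177.2]
ft_force: [0.5, 0.5, 2.4]
opening: -0.0002
```

Request:
{"api": "jog_arm", "payload": {"commands": [{"gripper": -1,"linear": [-3,0,-12],"yaw": 0},{"gripper": -1,"linear": [-3,0,-12],"yaw": 0},{"gripper": -1,"linear": [-2,0,-12],"yaw": 0},{"gripper": -1,"linear": [-2,0,-10],"yaw": 0},{"gripper": -1,"linear": [0,0,-8],"yaw": 0}]}}

```text
time_s: 3.8
tcp_pos: [0.4804, -0.0049, 0.1235]
eef_rot: [180.0, -0.1, -177.2]
ft_force: [-0.9, -0.8, 1.1]
opening: 0.0
```

Request:
{"api": "jog_arm", "payload": {"commands": [{"gripper": -1,"linear": [0,0,-4],"yaw": 0},{"gripper": -1,"linear": [0,0,-3],"yaw": 0}]}}

```text
time_s: 4.05
tcp_pos: [0.4808, -0.0049, 0.117]
eef_rot: [180.0, -0.0, -177.2]
ft_force: [-1.7, -0.1, 1.3]
opening: 0.0001
```

Request:
{"api": "jog_arm", "payload": {"commands": [{"gripper": -1,"linear": [0,0,-2],"yaw": 0},{"gripper": -1,"linear": [0,0,0],"yaw": 0}]}}

```text
time_s: 4.3
tcp_pos: [0.4809, -0.0049, 0.116]
eef_rot: [180.0, 0.0, -177.2]
ft_force: [-3.4, -0.7, 7.3]
opening: -0.0
```

Run:
```python
from cell import *
import cv2
s=sense();print(s["tcp_pos"],s["ft_force"])
for c in["side","wrist"]: cv2.imwrite(f"pics/{c}2.png",grab_frame(c)[:,:,::-1])
im=cv2.imread("pics/side2.png")[80:280,80:330]; cv2.imwrite("pics/side2z.png",cv2.resize(im,None,fx=3,fy=3,interpolation=cv2.INTER_CUBIC))
```

```text
[ 0.48087435 -0.0049108   0.11599171] [-3.41846179 -0.70021591  7.26816886]
```

View pics/side2z.png

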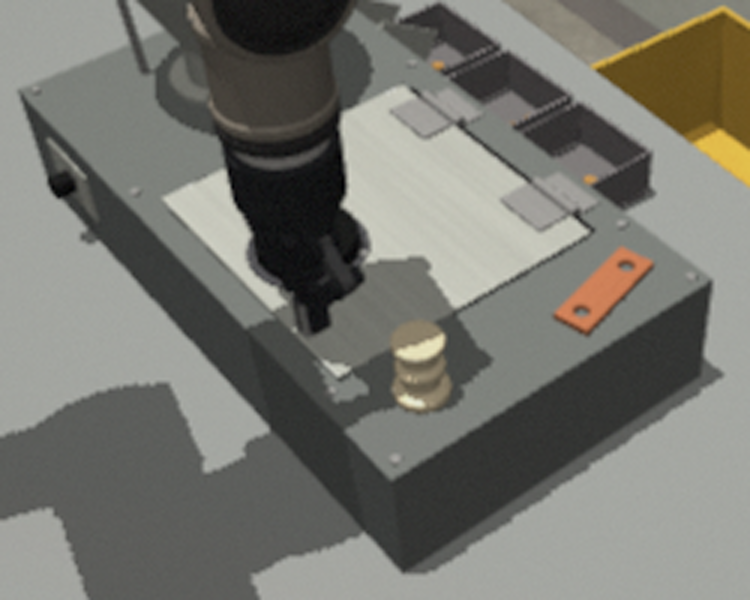

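View pics/wrist2.png

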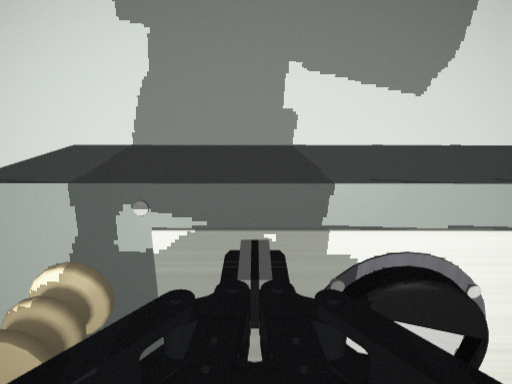

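The panel now lies flat on the deck, flush along the edge at wrist row ~229, and the z reading of 0.116 matches shut. I'll press a bit harder to seat it, then lift off and look at the slot from above.

Request:
{"api": "jog_arm", "payload": {"commands": [{"gripper": -1,"linear": [0,0,-2],"yaw": 0},{"gripper": -1,"linear": [0,0,-1],"yaw": 0},{"gripper": -1,"linear": [0,0,0],"yaw": 0},{"gripper": -1,"linear": [0,0,0],"yaw": 0}]}}

```text
time_s: 4.9
tcp_pos: [0.481, -0.0049, 0.1157]
eef_rot: [-180.0, 0.1, -177.2]
ft_force: [-12.9, 1.4, 34.3]
opening: 0.0
```

Request:
{"api": "jog_arm", "payload": {"commands": [{"gripper": -1,"linear": [0,0,20],"yaw": 0},{"gripper": -1,"linear": [10,0,40],"yaw": 0},{"gripper": -1,"linear": [40,0,30],"yaw": 0},{"gripper": -1,"linear": [40,0,20],"yaw": 0},{"gripper": -1,"linear": [0,0,0],"yaw": 0}]}}

```text
time_s: 5.52
tcp_pos: [0.5737, -0.0052, 0.2236]
eef_rot: [-180.0, 0.3, -177.2]
ft_force: [-0.4, -0.3, -0.5]
opening: -0.0002
```

Run:
```python
from cell import *
import cv2,pickle
s=sense();print(s["tcp_pos"],s["ft_force"])
K={}
for c in["side","wrist","scene"]:
    K[c]=get_calibration(c);im=grab_frame(c);cv2.imwrite(f"pics/{c}3.png",im[:,:,::-1])
    print(c,[(x["bbox"],x["p"]) for x in find_in("fastener_slot",c)[:2]])
pickle.dump(K,open("K3.pkl","wb"))
im=cv2.imread("pics/side3.png")[80:280,80:330]; cv2.imwrite("pics/side3z.png",cv2.resize(im,None,fx=3,fy=3,interpolation=cv2.INTER_CUBIC))
im=cv2.imread("pics/scene3.png")[180:360,185:400]; cv2.imwrite("pics/scene3z.png",cv2.resize(im,None,fx=3.3,fy=3.3,interpolation=cv2.INTER_CUBIC))
```

```text
[ 0.57369796 -0.00515986  0.22357597] [-0.41040623 -0.34878731 -0.48281478]
side [([163.9, 146.5, 202.2, 176.0], 0.72)]
wrist [([307.4, 78.1, 423.3, 190.3], 0.79)]
scene [([308.9, 236.2, 342.8, 269.8], 0.83)]
```

View pics/side3z.png

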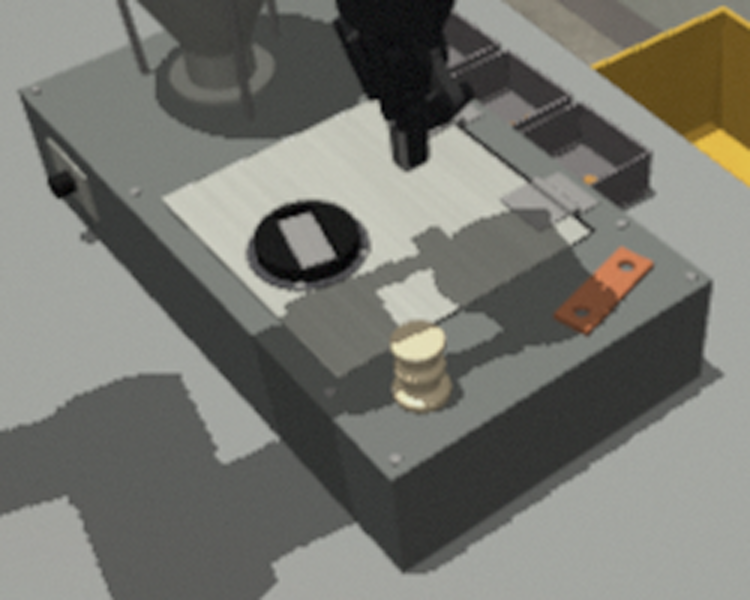

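View pics/wrist3.png

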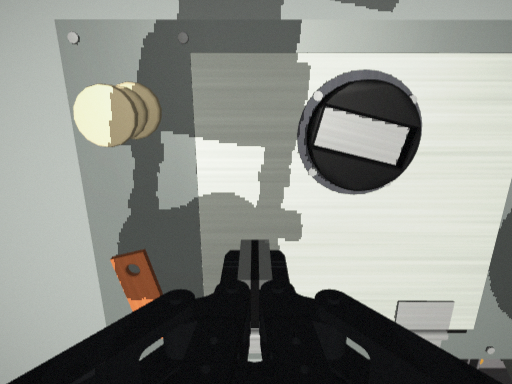

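View pics/scene3z.png

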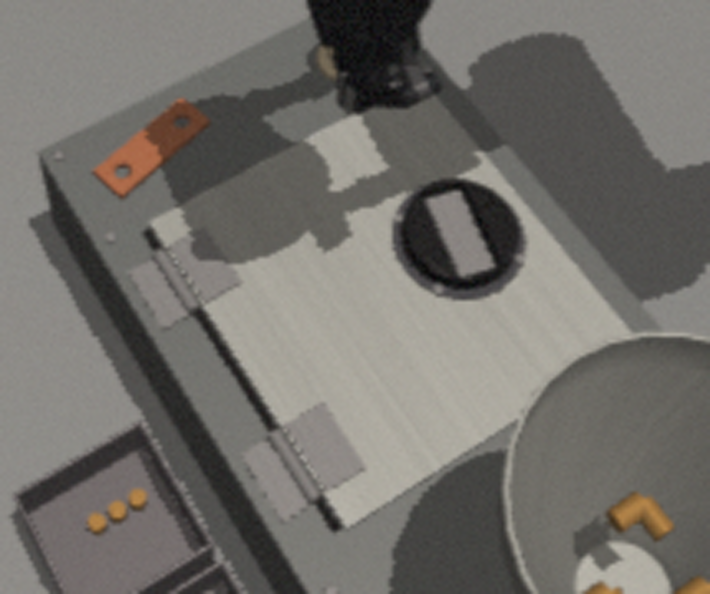

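Panel is shut. In the wrist picture the head's top face is centred near (365,133). The light slot floor has corners near (327,107), (411,126), (399,165) and (314,147). I'll measure the centre and slot angle.

Run:
```python
import cv2,pickle,numpy as np
from h import *
K=pickle.load(open("K3.pkl","rb"))
def ray(c,px,z):
    k=K[c];T=k["world_from_camera"];d=np.linalg.inv(k["camera_matrix"])@[px[0],px[1],1];d=T[:3,:3]@[d[0],-d[1],-d[2]];return (T[:3,3]+d*(z-T[2,3])/d[2])[:2]
im=cv2.imread("pics/wrist3.png")
# ortho-rectified map on head-top plane, 4px/mm
cx,cy=.5206,.072;R=.06;N=480;z=.1315
def ortho(c,z):
    g=im if c=="wrist" else cv2.imread(f"pics/{c}3.png")
    pts=np.array([[cx-R,cy-R],[cx+R,cy-R],[cx+R,cy+R],[cx-R,cy+R]])
    src=np.float32([proj(c,np.array([*p,z]),K[c]) for p in pts])
    # image: up=+x? columns: x ->right, rows: y up
    dst=np.float32([[0,N],[N,N],[N,0],[0,0]])
    return cv2.warpPerspective(g,cv2.getPerspectiveTransform(src,dst),(N,N),flags=cv2.INTER_CUBIC)
o=np.hstack([ortho("wrist",.1315)]);
def mark(o):
    cv2.circle(o,(N//2,N//2),160,(0,0,255),1);cv2.drawMarker(o,(N//2,N//2),(0,0,255))
    return o
cv2.imwrite("pics/ortho_w.png",mark(o)); cv2.imwrite("pics/ortho_s.png",mark(ortho("scene",.1315)))
fl=np.array([ray("wrist",p,.1205) for p in[(327,107),(411,126),(399,165),(314,147)]]);print((fl*1000).round(1))
d1=fl[1]-fl[0];d2=fl[2]-fl[3];print(np.linalg.norm(d1),np.linalg.norm(d2),[np.degrees(np.arctan2(*d[::-1])) for d in(d1,d2)])
```

```text
[[502.2  43.4]
 [512.6 107.1]
 [542.3 103.7]
 [531.7  37.1]]
0.06447787516662457 0.0674314567955486 [np.float64(80.64432260667941), np.float64(80.9388087119257)]
```

View pics/ortho_w.png

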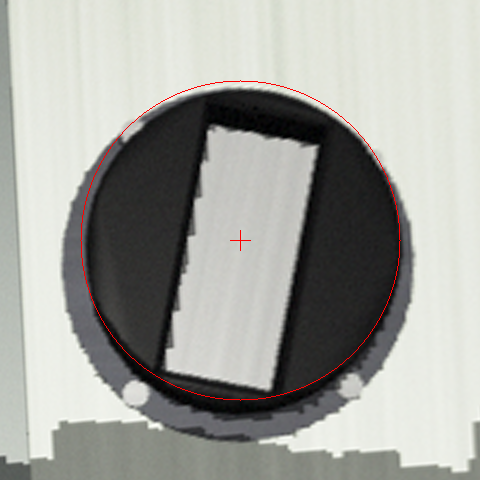

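View pics/ortho_s.png

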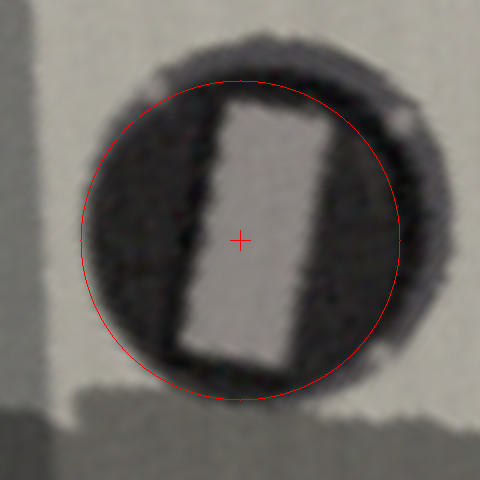

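The centre is at about (0.522, 0.0715) by both cameras. The slot direction is 80.8°, so the fastener angle is about 0.22 rad, inside the stated 0–0.3. Moving above the -y end of the slot with the hand aligned to it.

Request:
{"api": "jog_arm", "payload": {"commands": [{"gripper": -1,"linear": [-20,20,0],"yaw": -0.11},{"gripper": -1,"linear": [-20,20,0],"yaw": -0.1},{"gripper": -1,"linear": [-15,17,-20],"yaw": 0},{"gripper": -1,"linear": [0,0,-40],"yaw": 0},{"gripper": -1,"linear": [0,0,-17],"yaw": 0}]}}

```text
time_s: 6.45
tcp_pos: [0.514, 0.0523, 0.1434]
eef_rot: [-180.0, -0.2, 170.8]
ft_force: [0.3, -0.4, 1.3]
opening: -0.0003
```

Request:
{"api": "jog_arm", "payload": {"commands": [{"gripper": -1,"linear": [0,0,0],"yaw": 0}]}}

```text
time_s: 6.58
tcp_pos: [0.5146, 0.0521, 0.1442]
eef_rot: [-180.0, -0.2, 170.8]
ft_force: [-0.9, 0.4, 0.6]
opening: -0.0002
```

Run:
```python
from cell import *
import cv2
s=sense();print(s["tcp_pos"],s["ft_force"],s["eef_rot"],s["time_s"])
a=grab_frame("wrist")[:,:,::-1];cv2.imwrite("pics/wrist4.png",a)
im=grab_frame("side")[130:230,130:255,::-1]; cv2.imwrite("pics/side4z.png",cv2.resize(im,None,fx=5,fy=5,interpolation=cv2.INTER_CUBIC))
im=grab_frame("scene")[190:290,270:395,::-1]; cv2.imwrite("pics/scene4z.png",cv2.resize(im,None,fx=5,fy=5,interpolation=cv2.INTER_CUBIC))
```

```text
[0.51460655 0.05206895 0.14415002] [-0.91015484  0.36021337  0.55532277] [-179.98155591   -0.19287684  170.78825093] 6.575
```

View pics/side4z.png

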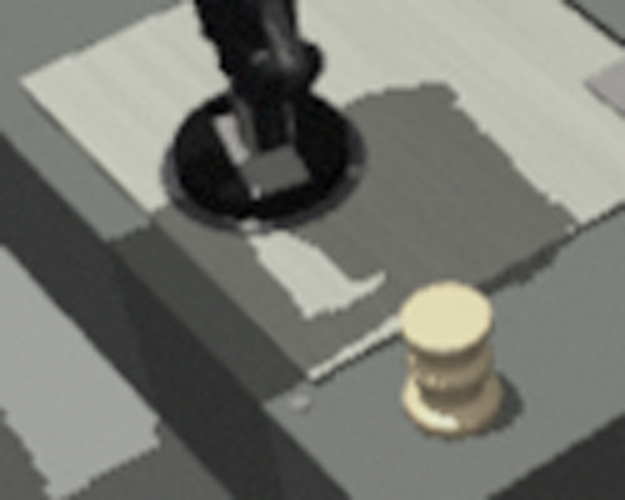

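View pics/wrist4.png

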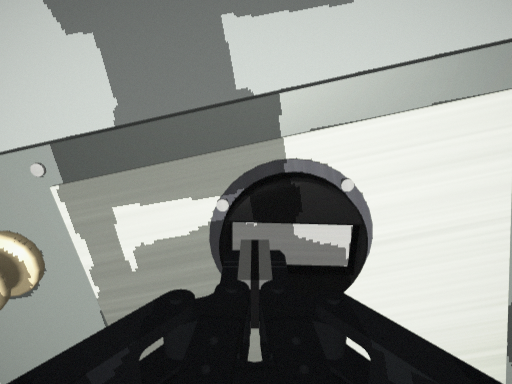

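View pics/scene4z.png

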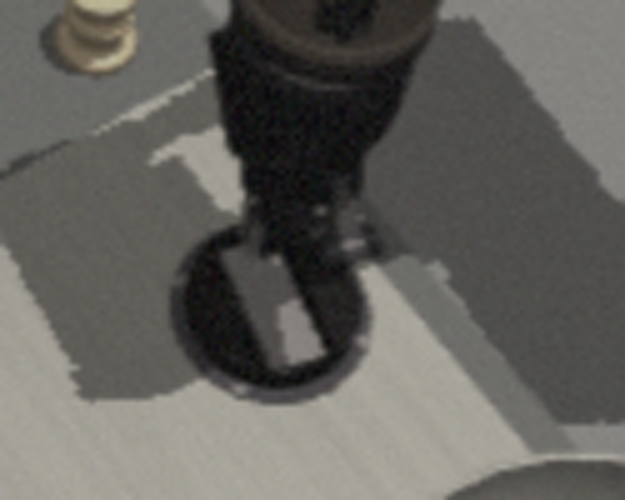

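The tip is over the -y half of the slot, with 14 mm from its centre to the slot's end. x reads 4 mm short, so I'll correct that and lower into the slot.

Request:
{"api": "jog_arm", "payload": {"commands": [{"gripper": -1,"linear": [4,0,0],"yaw": 0},{"gripper": -1,"linear": [0,0,-8],"yaw": 0},{"gripper": -1,"linear": [0,0,-8],"yaw": 0},{"gripper": -1,"linear": [0,0,-5],"yaw": 0},{"gripper": -1,"linear": [0,0,0],"yaw": 0}]}}

```text
time_s: 7.35
tcp_pos: [0.5196, 0.052, 0.1237]
eef_rot: [-180.0, -0.1, 170.8]
ft_force: [0.6, -0.0, 0.2]
opening: -0.0001
```

Run:
```python
import numpy as np
c=np.array([522,71.5]);r=20
for k in range(0,9):
    d=77.3*k/8;f=np.radians(-99.2-d);u=np.array([np.cos(f),np.sin(f)]);n=np.array([np.sin(f),-np.cos(f)])
    p=c+r*u+5*n*(k>0)
    print(k,p.round(1),round(170.8-d,1), (p-q).round(1) if k else "");q=p
```

```text
0 [518.8  51.8] 170.8 
1 [510.8  54.2] 161.1 [-8.   2.4]
2 [508.1  56.3] 151.5 [-2.7  2.1]
3 [505.7  58.9] 141.8 [-2.4  2.6]
4 [503.8  61.8] 132.2 [-1.9  2.9]
5 [502.4  65. ] 122.5 [-1.4  3.2]
6 [501.6  68.4] 112.8 [-0.8  3.4]
7 [501.4  71.8] 103.2 [-0.2  3.5]
8 [501.7  75.3] 93.5 [0.3 3.5]
```

The tip went in freely to z 0.1237, which is 8 mm below the rim, with no force. Now turning clockwise.

Request:
{"api": "jog_arm", "payload": {"commands": [{"gripper": -1,"linear": [-5,1,0],"yaw": 0},{"gripper": -1,"linear": [-4,1.5,0],"yaw": -0.169},{"gripper": -1,"linear": [-2.7,2,0],"yaw": -0.169},{"gripper": -1,"linear": [0,0,0],"yaw": 0}]}}

```text
time_s: 7.85
tcp_pos: [0.5088, 0.0563, 0.1247]
eef_rot: [180.0, 0.1, 151.5]
ft_force: [2.6, -1.2, -0.7]
opening: 0.0001
```

Request:
{"api": "jog_arm", "payload": {"commands": [{"gripper": -1,"linear": [-2.4,2.6,-1],"yaw": -0.169},{"gripper": -1,"linear": [-1.9,2.9,0],"yaw": -0.169},{"gripper": -1,"linear": [0,0,0],"yaw": 0}]}}

```text
time_s: 8.22
tcp_pos: [0.5047, 0.0618, 0.124]
eef_rot: [179.9, 0.1, 132.3]
ft_force: [2.7, -2.0, 3.0]
opening: 0.0002
```

Run:
```python
from cell import *
import cv2
s=sense();print(s["tcp_pos"],s["ft_force"],s["eef_rot"],s["time_s"])
a=grab_frame("wrist")[:,:,::-1];cv2.imwrite("pics/wrist5.png",a)
im=grab_frame("scene")[190:290,270:395,::-1]; cv2.imwrite("pics/scene5z.png",cv2.resize(im,None,fx=5,fy=5,interpolation=cv2.INTER_CUBIC))
```

```text
[0.50474771 0.06180816 0.12399621] [ 2.70141387 -2.03852379  2.97647632] [1.79916965e+02 9.76894067e-02 1.32314002e+02] 8.225
```

View pics/wrist5.png

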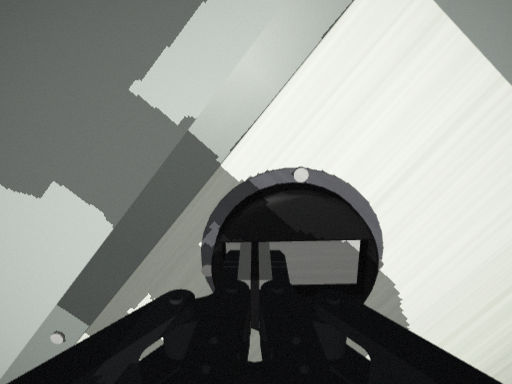

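View pics/scene5z.png

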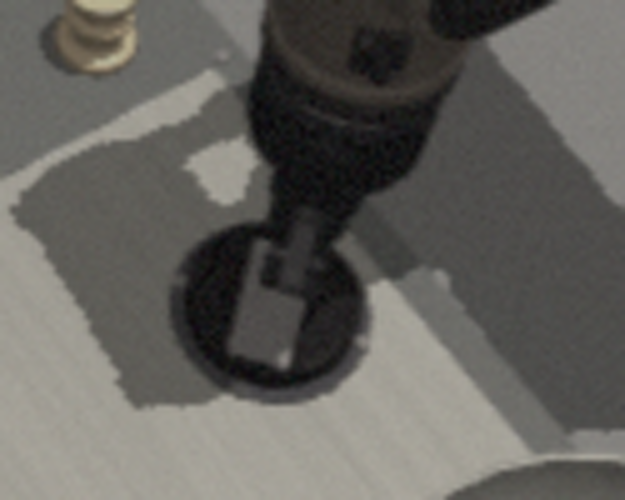

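It's turning: the slot stays level in the wrist picture (rows 240–285), so it is following the hand. Continuing to the stop.

Request:
{"api": "jog_arm", "payload": {"commands": [{"gripper": -1,"linear": [-1.4,3.2,0],"yaw": -0.169},{"gripper": -1,"linear": [-0.8,3.4,0],"yaw": -0.169},{"gripper": -1,"linear": [-0.2,3.5,0],"yaw": -0.169},{"gripper": -1,"linear": [0.3,3.5,0],"yaw": -0.169},{"gripper": -1,"linear": [0,0,0],"yaw": 0}]}}

```text
time_s: 8.95
tcp_pos: [0.5024, 0.0751, 0.1238]
eef_rot: [179.9, 0.1, 93.5]
ft_force: [2.4, -4.9, 3.4]
opening: 0.0004
```

Request:
{"api": "jog_arm", "payload": {"commands": [{"gripper": -1,"linear": [0,1,0],"yaw": 0},{"gripper": -1,"linear": [0,1,0],"yaw": 0},{"gripper": -1,"linear": [0,0,0],"yaw": 0}]}}

```text
time_s: 9.32
tcp_pos: [0.5025, 0.0754, 0.1238]
eef_rot: [179.9, 0.2, 93.6]
ft_force: [1.8, -12.6, 4.4]
opening: -0.0002
```

Motion has stopped (0.3 mm for 2 mm commanded) and the force is rising, so it's at the stop. I'll push slightly more, then back off the wall, lift out and retreat.

Request:
{"api": "jog_arm", "payload": {"commands": [{"gripper": -1,"linear": [0,1,0],"yaw": 0},{"gripper": -1,"linear": [0,0,0],"yaw": 0}]}}

```text
time_s: 9.57
tcp_pos: [0.5025, 0.0756, 0.1238]
eef_rot: [180.0, 0.3, 93.6]
ft_force: [2.5, -16.9, 3.9]
opening: 0.0001
```

Request:
{"api": "jog_arm", "payload": {"commands": [{"gripper": -1,"linear": [0,-3,0],"yaw": 0},{"gripper": -1,"linear": [0.5,-3,0],"yaw": 0},{"gripper": -1,"linear": [0,0,0],"yaw": 0}]}}

```text
time_s: 9.95
tcp_pos: [0.5018, 0.0729, 0.1229]
eef_rot: [-179.9, -0.0, 93.4]
ft_force: [-0.6, -0.9, 0.1]
opening: 0.0001
```

Request:
{"api": "jog_arm", "payload": {"commands": [{"gripper": -1,"linear": [0,0,10],"yaw": 0},{"gripper": -1,"linear": [0,0,20],"yaw": 0},{"gripper": -1,"linear": [0,0,50],"yaw": 0},{"gripper": -1,"linear": [0,-40,40],"yaw": 0},{"gripper": -1,"linear": [0,-40,20],"yaw": 0}]}}

```text
time_s: 10.58
tcp_pos: [0.503, -0.0077, 0.2665]
eef_rot: [179.8, 0.0, 93.5]
ft_force: [0.9, 0.7, -0.6]
opening: -0.0003
```

Request:
{"api": "jog_arm", "payload": {"commands": [{"gripper": -1,"linear": [0,0,0],"yaw": 0},{"gripper": -1,"linear": [0,0,0],"yaw": 0}]}}

```text
time_s: 10.82
tcp_pos: [0.502, -0.0068, 0.2632]
eef_rot: [-180.0, -0.0, 93.3]
ft_force: [-0.0, 0.4, -0.4]
opening: 0.0004
```

Run:
```python
from cell import *
from h import *
import cv2
s=sense();print(s["tcp_pos"],s["ft_force"],s["time_s"])
for c in["side","wrist","scene"]:
    k=get_calibration(c);im=grab_frame(c)[:,:,::-1].copy();cv2.imwrite(f"pics/{c}6.png",im)
    for t in ["bobbin","busbar","clamp_jaw","terminal_cover"]:print(c,t,[(np.round(d["bbox"]).tolist(),round(d["p"],2)) for d in find_in(t,c)[:1]])
    if c=="wrist":
        cx,cy,R,N=.522,.0715,.06,480
        src=np.float32([proj(c,np.array([cx+a*R,cy+b*R,.1315]),k) for a,b in((-1,-1),(1,-1),(1,1),(-1,1))])
        o=cv2.warpPerspective(im,cv2.getPerspectiveTransform(src,np.float32([[0,N],[N,N],[N,0],[0,0]])),(N,N),flags=cv2.INTER_CUBIC)
        cv2.imwrite("pics/ortho6.png",o)
im=cv2.imread("pics/side6.png")[80:280,80:330]; cv2.imwrite("pics/side6z.png",cv2.resize(im,None,fx=3,fy=3,interpolation=cv2.INTER_CUBIC))
```

```text
[ 0.50203979 -0.00684313  0.26319585] [-0.03529944  0.37990883 -0.42017144] 10.825
side bobbin [([207.0, 186.0, 233.0, 216.0], 0.93)]
side busbar [([262.0, 164.0, 297.0, 193.0], 0.78)]
side clamp_jaw [([322.0, 306.0, 357.0, 319.0], 0.78)]
side terminal_cover [([281.0, 340.0, 328.0, 374.0], 0.74)]
wrist bobbin [([187.0, 0.0, 511.0, 308.0], 0.74)]
wrist busbar [([371.0, 250.0, 469.0, 296.0], 0.96)]
wrist clamp_jaw []
wrist terminal_cover []
scene bobbin [([279.0, 178.0, 299.0, 206.0], 0.62)]
scene busbar [([215.0, 214.0, 248.0, 238.0], 0.64)]
scene clamp_jaw [([204.0, 154.0, 228.0, 166.0], 0.67)]
scene terminal_cover [([228.0, 128.0, 260.0, 148.0], 0.62)]
```

View pics/ortho6.png

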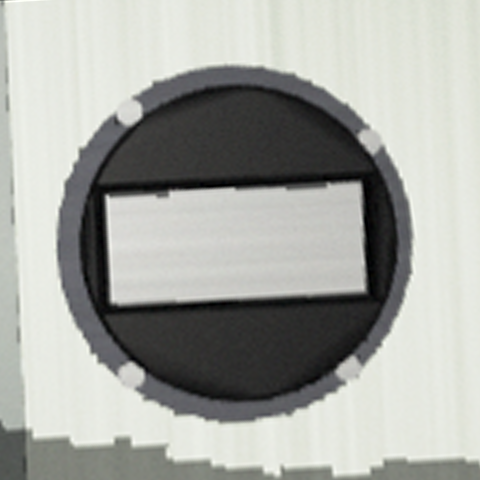

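View pics/side6z.png

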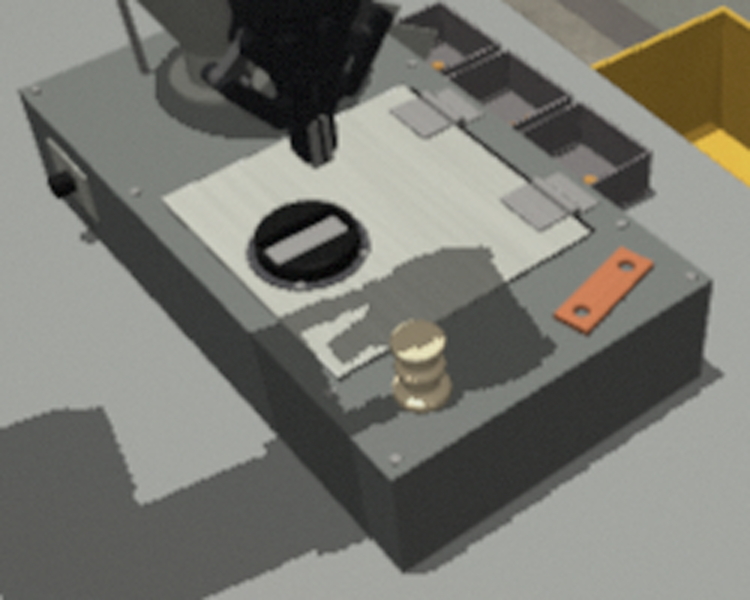

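The rectified view shows the slot pointing at the free edge at about 2°, against about 3.5° predicted for the stop. The two agree within measurement error, so it is at the stop. The panel is flush and the parts are unmoved. Handing in.

```bash
python3 -c "
from cell import *
print(finish_job())"
```

```text
the job is handed in; nothing more can be done
None
```

I pushed the access panel shut, turned the fastener clockwise to its stop, and handed the job in at about 11 s with the hand clear. No verdict is reported back.

- **Panel:** I pressed the bare plate beside the fastener down onto its hard stop, reaching 34 N. The pictures taken afterwards show it flush with the deck.
- **Fastener:** I set the shut fingertips in the -y end of the slot and turned it from about 0.22 rad. It stopped with motion blocked and the force rising to 17 N. I then backed off the slot wall and lifted straight out.
- **Final view:** The slot now points at the free edge. It measures about 2° in world axes, against about 3.5° predicted at the stop, which is within the error of my pose estimate.
- **Loose parts:** In the side view the bobbin, busbar and terminal cover moved by 3 px or less between the first and last pictures. The clamp jaw, which only the scene view found at the start, was within about 5 px there and looked unmoved in the side pictures. I put these down to detector noise.
- **Detector error:** The last wrist-camera report of the bobbin was a wrong detection, a box over most of the picture. The side view showed the bobbin standing in place.

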